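Tip the ball soaps from the spouted jug into the sloping soap tray

TASK

Lift the white spouted jug by its handle and, before you tip it, turn it so that its spout faces the middle of the sloping soap tray; then tip both ball soaps out over the spout into the tray so that they roll down and come to rest against the tray's back stop (side by side, or one behind the other if they queue). Afterwards stand the empty jug upright in the middle of its cork mat and let go of it. Do not touch the soaps with the gripper, and leave the other toiletries where they are.

Things in the scene. Friction and masses are not known exactly. Their poses are not given: they have to be found in the camera images.
- jug: White boat-shaped jug, loose, 0.16 to 0.25 kg, 200 mm long over handle and spout, 64 mm wide. Origin: centre of its underside; own +x points out over the spout, -x to the handle, z up. Flat foot from x = -43 to +50 mm. Inner width 56 mm, narrowing to 45 mm at the lip; walls 4 mm; rim 66 mm high at the back, rising to 88 mm at both sides of the lip.
- jug_grip (a point): Grip point on the jug's handle, at x = -80, y = 0, z = 45 mm of the jug. The handle is a flat-sided upright bar, 20 mm long (jug x), 14 mm thick (jug y), from z = 12 to 70 mm, 27 mm clear of the jug's back wall, joined to it by two 12 mm thick arms at z = 18 and 61 mm. Pinch it from above across its 14 mm thickness with a firm grip (about 45 N).
- jug_lip (a point): Middle of the pouring lip, at x = 110, y = 0, z = 65 mm of the jug. From x = 22 mm at the inner floor the inside rises as a straight ramp, 34 degrees above level, up to this lip, so pieces roll out only when the jug leans well over 34 degrees, spout down; 50 to 55 degrees empties it.
- jug_in (a point): Middle of the jug's inner floor, 6 mm over the jug's origin, where the soaps lie at the start.
- soap1_center (a point): Centre of one ball soap: cream-coloured, 32 mm in diameter, about 20 g, lies in the jug at the start and rolls freely.
- soap2_center (a point): Centre of the other ball soap, same size and look.
- mat: Round cork mat, fixed, 170 mm across, 6 mm thick, on which the jug stands at the start and must stand at the end. Origin: centre of its underside.
- tray: Sloping soap tray of pale wood, fixed, 172 x 136 mm, grooved. Origin: on the table under its centre; own +x points downhill to the back stop. Inside x = -80 to +80, y = -62 to +62 mm. Side wall tops are 78 mm above the table at the uphill end, 42 mm at the stop; uphill end wall 73 mm high; upright back stop at x = 80 mm, 62 mm high.
- tray_mid (a point): Middle of the tray's floor, 29 mm above the table. The floor falls 12 degrees towards tray +x, from 46 mm over the table to 12 mm. A soap resting against the stop has its centre at tray x = 64, z = about 32 mm; one that queues straight behind it has its centre at tray x = 32.
- comb: Black plastic comb lying flat, 170 x 35 x 5 mm, origin at its underside's centre. Leave alone.
- trimmer: Silver hair trimmer with a toggle switch, lying, 150 x 42 x 37 mm, origin at its underside. Leave alone.
- atomizer: Steel cologne atomizer with a twist cap, 38 mm across, 114 mm high, origin at its underside. Leave alone.
- dish: Round white ceramic soap dish, 110 mm across, 22 mm high, origin at its underside. Leave alone.
- tumbler: Blue ceramic tooth tumbler, 72 mm across, 95 mm high, origin at its underside. Leave alone.
- jar: Brown glass cream jar, 64 mm across, 55 mm high, origin at its underside. Leave alone.
- brush: Wooden-handled brush lying flat on the counter, origin at its underside. Leave alone.
There are look-alikes about, which are no part of the job. What is meant by the mat is not grey or red, and is the larger of those in its own colour.

How it is judged:
By the outcome, as a careful person would: the job done as asked, in the order asked, and still so for the second after the job is handed in, with the robot touching nothing.
It also fails if it takes over 59 s, if anything falls off the work surface, if the arm or the gripper's body presses on something with over 40 N, if the wrist force passes 120 N, or if a joint passes its speed limit or range.

ROBOT

A 6-joint arm with a two-finger parallel gripper is mounted at the origin on the work surface. World frame = base frame: x ahead of the robot, y to its left, z up, the work surface at z = 0. Lengths are in m, angles in rad, forces in N, time in s.
With the tool pointing down it reaches from about 0.375 to 0.9 m from the base axis. Payload 3.1 kg.
Tool frame: the origin (TCP) lies between the finger pads; the fingertips stand 17 mm ahead of it and the grasp point (between the pads) lies 2 mm behind it; z points along the fingers, y is the line along which they close (so a half turn about z gives the same grasp; the last joint's range is limited). The gripper opens to 85 mm and grips with 20 to 120 N. Pads are 22 mm wide; open, the fingers measure 114 mm over their backs; the gripper's body (76 mm by 85 mm) begins 54 mm behind the grasp point. The pads swing forward as they close: fully open they stand 13 mm farther back than shut.
Start: joints at [-1.282, 0.527, 1.433, -0, 1.181, -0.178], TCP at [0.281, -0.558, 0.248] pointing down, gripper open.
Joint ranges: [-3.08, 3.08], [-0.75, 2.2], [0.22, 2.44], [-1.43, 4.57], [0, 2.65], [-2.85, 2.85]. Speed limits (rad/s): [2.79, 2.79, 3.14, 3.14, 3.14, 3.14].

INTERFACE

Orientations are given as a unit quaternion [x, y, z, w].
In Python, from station import sense, vision, order gives the robot as it stands.
- The arm moves only by the shell command python3 -m crank 'ROWS' [OPENING] [FORCE]. ROWS is JSON, a list of rows, each an object with "dp": the shift along the world's x, y, z in units of 30 mm (1.0 is 30 mm), a list of three; "angular": the turn, a rotation vector about the world's x, y, z in degrees, a list of three. In form: [{"dp": [dx, dy, dz], "angular": [ax, ay, az]}, ...]. A call has 1 to 20 rows; each row shifts and turns the commanded pose from where the row before left it; what a row does not reach is not made up. A row lasts 1/10 s, in which the tool goes at most 50 mm and 8.59 degrees, less where a joint would pass 70% of its speed; a pose out of reach is approached as far as the arm can. A call is refused whole if a number of a shift passes 1 or a number of a turn 8.59, either way. A call with a gripper value outside its range is refused whole. OPENING is the closure, from 0 (fully open) to 1 (shut), set as the call begins (- or left out, the last holds). The fingers move at their own pace and stop on an object; FORCE is the grip in N (left out, the last holds). Time passes only in rows, so rows that do not move let the fingers close. It gives the time, the measured TCP pose, the force, the opening and the grip force at its end, in the units of the state.
- sense(): the state, without advancing time (a new reading comes with each control period).
- vision.snapshot(name): name is "side" or "top" or "wrist"; returns a dict with "image" (400x640x3 uint8, blue, green, red), "range_z" (400x640 float32, m along the optical axis (not along the pixel's ray), 0 where there is no reading), "mtx" (3x3 intrinsics, pixels), "pose" (4x4, takes a point from camera to world coordinates); the wrist camera has in their place "mount" (4x4, takes a point from camera to tool coordinates, whose origin is the TCP and whose axes are the flange's). Camera axes: x right, y down, z forward; pixel columns grow to the right and rows downward; lengths in m; the calibration is good to about 2 mm. A picture is of the moment at which its call begins: read the wrist's pose just before it.
- order.sign_off(): hands the job in; it is judged then, once.
The state is a dict: "t": time; "q": joint angles; "qd": joint speeds; "tau": joint torques, N m; "tcp_pos": TCP position; "tool_rot": TCP orientation; "force": force on the tool from outside, world axes, zero at the start; "ft_torque": the same for the moment, N m; "finger_gap": opening from 0.0 (shut) to 1.0 (fully open); "gripper_force": force on a finger pad.
Only numpy, scipy, OpenCV 4.12 (cv2) and the standard library are available. Lean on these libraries where they do the work, as an engineer would, in place of code of your own. Each camera call takes 0.05 s, during which the arm holds its last target. There are 200 camera calls.

## Working session

There is one attempt and no reset: what is moved stays moved. The work goes in short steps, Python scripts to look and compute and a shell command to move; the robot and the scene stay as the last step left them, time stands still between calls to the robot, and variables do not carry over. Pictures are saved under pics/ and viewed, at most 10 in all, crops included, and the job is handed in when it is done.

```bash
mkdir -p pics; ls
python3 - <<'E'
from station import sense, vision
import cv2,numpy as np
s=sense();print(s['t'],s['tcp_pos'],s['tool_rot'])
for n in('top','side'):
    v=vision.snapshot(n);cv2.imwrite(f'pics/{n}0.png',v['image']);np.savez(f'pics/{n}0.npz',**v)
    print(n,v['mtx'].tolist(),v['pose'].round(3).tolist())
E
```

```text
pics
0.0 [ 0.28109327 -0.55747395  0.24736677] [ 9.72887619e-01  2.31275952e-01 -6.18583451e-05 -1.05399203e-03]
top [[376.6553589933295, 0.0, 324.2477990047048], [0.0, 376.6553589933295, 198.24201436684083], [0.0, 0.0, 1.0]] [[-0.007, -0.983, 0.184, 0.392], [-1.0, 0.004, -0.02, 0.069], [0.019, -0.184, -0.983, 1.205], [0.0, 0.0, 0.0, 1.0]]
side [[377.8717721005437, 0.0, 322.70259742591963], [0.0, 377.8717721005437, 201.32782806239908], [0.0, 0.0, 1.0]] [[0.985, -0.115, 0.132, 0.418], [-0.174, -0.554, 0.814, -0.923], [-0.021, -0.824, -0.566, 0.752], [0.0, 0.0, 0.0, 1.0]]
```

View pics/top0.png

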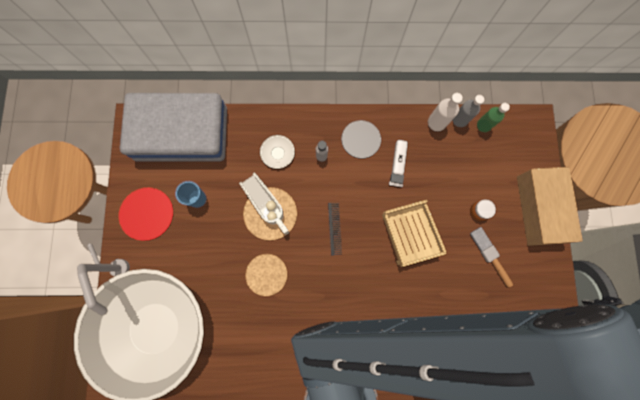

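View pics/side0.png

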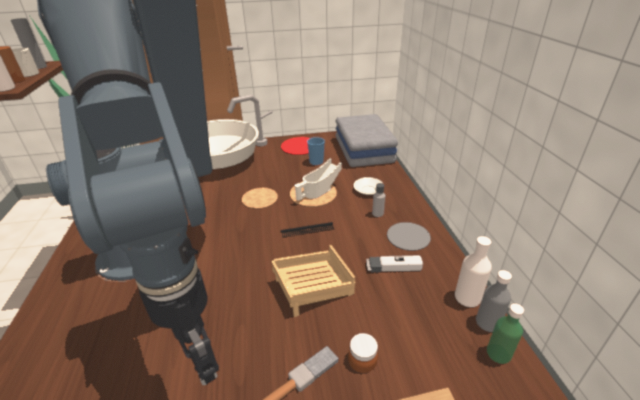

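Top: jug on the big cork mat (mat ≈ (270,213)), spout to the upper left (250,183), handle at (287,234). Tray at (414,234), comb between at (334,228). Side: the jug is at (318,183), the tray at (313,278). I'll enlarge both and use the depth.

```bash
cat > h.py <<'E'
import numpy as np
def cloud(v):
    z=v['range_z'];K=v['mtx'];h,w=z.shape
    u,r=np.meshgrid(np.arange(w),np.arange(h))
    P=np.stack([(u-K[0,2])*z/K[0,0],(r-K[1,2])*z/K[1,1],z],-1)
    P=P@v['pose'][:3,:3].T+v['pose'][:3,3];P[z<=0]=np.nan
    return P
def ray_z(v,u,r,z):
    "pixel (u,r) at world height z"
    K=v['mtx'];d=v['pose'][:3,:3]@np.array([(u-K[0,2])/K[0,0],(r-K[1,2])/K[1,1],1]);o=v['pose'][:3,3]
    return o+d*(z-o[2])/d[2]
def tri(v1,p1,v2,p2):
    A=[];b=[]
    for v,(u,r) in((v1,p1),(v2,p2)):
        K=v['mtx'];d=v['pose'][:3,:3]@np.array([(u-K[0,2])/K[0,0],(r-K[1,2])/K[1,1],1]);d/=np.linalg.norm(d)
        M=np.eye(3)-np.outer(d,d);A.append(M);b.append(M@v['pose'][:3,3])
    return np.linalg.lstsq(np.vstack(A),np.hstack(b),rcond=None)[0]
E
python3 - <<'E'
import numpy as np,cv2
from h import *
t=np.load('pics/top0.npz');s=np.load('pics/side0.npz')
I=t['image']
a=cv2.resize(I[165:255,230:320],(400,400),interpolation=cv2.INTER_CUBIC)
b=cv2.resize(I[190:280,370:460],(400,400),interpolation=cv2.INTER_CUBIC)
J=s['image']
c=cv2.resize(J[150:210,275:355],(400,300),interpolation=cv2.INTER_CUBIC)
d=cv2.resize(J[240:315,263:363],(400,300),interpolation=cv2.INTER_CUBIC)
cv2.imwrite('pics/crop1.png',np.vstack([np.hstack([a,b])[:300*0+400],np.hstack([c,d])])[:700][:, :] if 0 else cv2.resize(np.vstack([np.hstack([a,b]),np.hstack([c,d])]),(685,600)))
P=cloud(t);Q=cloud(s)
def pts(P,x0,x1,y0,y1,z0,z1):
    m=(P[...,0]>x0)&(P[...,0]<x1)&(P[...,1]>y0)&(P[...,1]<y1)&(P[...,2]>z0)&(P[...,2]<z1)
    return P[m]
print('table z',np.nanmedian(P[230:250,350:370,2]),np.nanmedian(Q[225:245,215:235,2]))
# mat by colour (cork)
hsv=cv2.cvtColor(I,cv2.COLOR_BGR2HSV)
print('mat hsv',hsv[233,265],hsv[275,266], 'P',P[233,265],P[275,266],P[208,248],P[213,287],P[234,287])
for name,C in(('top',P),('side',Q)):
    w=C[190:280,370:460] if name=='top' else C[240:315,263:363]
    w=w.reshape(-1,3);w=w[w[:,2]>0.008]
    w=w[(w[:,1]<-.05)&(w[:,1]>-.4)]
    print(name,'tray',len(w),w.min(0),w.max(0))
    r=cv2.minAreaRect((w[:,:2]*1000).astype(np.float32));print(r,cv2.boxPoints(r))
    A=np.c_[w[:,:2],np.ones(len(w))];print('plane',np.linalg.lstsq(A,w[:,2],rcond=None)[0])
    w=(C[165:255,230:320] if name=='top' else C[150:210,275:355]).reshape(-1,3);w=w[(w[:,2]>0.02)&(w[:,2]<.15)]
    print('jug',len(w),w.min(0),w.max(0));r=cv2.minAreaRect((w[:,:2]*1000).astype(np.float32));print(r)
E
```

```text
table z -0.0005337616693761316 -0.0014159755848134337
mat hsv [ 16 111 221] [ 16 112 218] P [0.5056499  0.23334324 0.00516455] [0.37483805 0.22739692 0.00524631] [0.58614509 0.28937234 0.00615624] [0.56898061 0.16398111 0.00883901] [5.02541411e-01 1.63923739e-01 2.23778591e-04]
top tray 2640 [ 0.3991545  -0.31461668  0.00820883] [ 0.60033129 -0.14141943  0.0789267 ]
((499.3468322753906, -229.89369201660156), (173.85894775390625, 138.2866973876953), 15.012906074523926) [[ 397.47382 -185.6283 ]
 [ 433.29517 -319.19492]
 [ 601.21985 -274.1591 ]
 [ 565.3985  -140.59247]]
plane [-0.16552527 -0.04344112  0.10823458]
jug 911 [0.50033379 0.15698459 0.02009599] [0.72482073 0.3005079  0.09546787]
((610.2278442382812, 230.80821228027344), (227.7779083251953, 134.0774688720703), 3.6862311363220215)
side tray 3391 [ 0.39660626 -0.31837594  0.0080366 ] [ 0.59899338 -0.14342705  0.07714884]
((498.0631103515625, -229.8440704345703), (174.2987518310547, 139.81649780273438), 15.36342716217041) [[ 395.5065  -185.52344]
 [ 432.5496  -320.34354]
 [ 600.61975 -274.1647 ]
 [ 563.57666 -139.3446 ]]
plane [-0.1376294  -0.05505871  0.09419586]
jug 1201 [0.49789598 0.15395668 0.02007309] [0.76116029 0.49189541 0.09202949]
((647.1074829101562, 315.8228759765625), (391.01434326171875, 199.57562255859375), 73.25350189208984)
```

View pics/crop1.png

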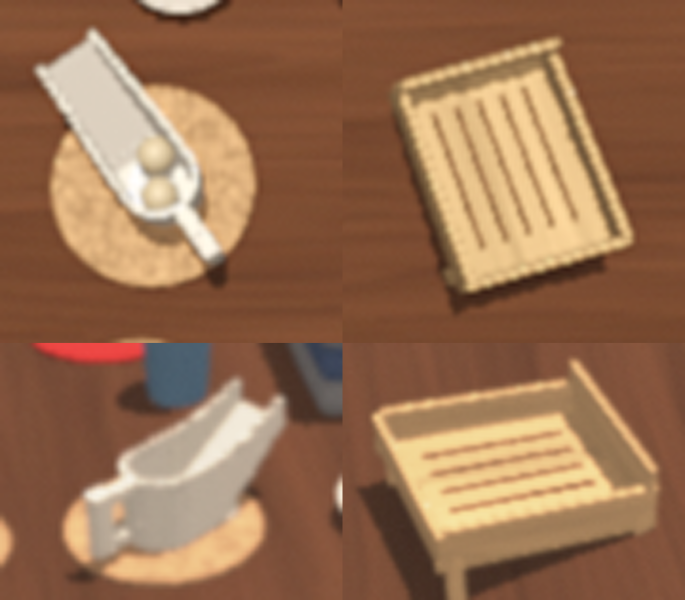

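Measured from both views:
- **Tray:** centre (0.499, -0.230), sizes 174x138 mm, as expected. Downhill is world heading +15°, with the back stop at the far end.
- **Jug:** it heads about 36°, with both soaps at its back end.

Pouring over the uphill end along the tray axis suits it best. I'll try that tilted pose with the empty hand on the way.

```bash
python3 -m crank '[{"dp":[0.15,0.94,0.2],"angular":[0,0,-1.2]},{"dp":[0.15,0.94,0.2],"angular":[0,0,-1.2]},{"dp":[0.15,0.94,0.2],"angular":[0,0,-1.2]},{"dp":[0.15,0.94,0.2],"angular":[0,0,-1.2]},{"dp":[0.15,0.94,0.2],"angular":[0,0,-1.2]},{"dp":[0.15,0.94,0.2],"angular":[0,0,-1.2]},{"dp":[0.15,0.94,0.2],"angular":[0,0,-1.2]},{"dp":[0.15,0.94,0.2],"angular":[0,0,-1.2]},{"dp":[0.15,0.94,0.2],"angular":[0,0,-1.2]},{"dp":[0.15,0.94,0.2],"angular":[0,0,-1.2]},{"dp":[0,0,0],"angular":[-2,7.6,0]},{"dp":[0,0,0],"angular":[-2,7.6,0]},{"dp":[0,0,0],"angular":[-2,7.6,0]},{"dp":[0,0,0],"angular":[-2,7.6,0]},{"dp":[0,0,0],"angular":[-2,7.6,0]},{"dp":[0,0,0],"angular":[-2,7.6,0]},{"dp":[0,0,0],"angular":[-2,7.6,0]}]'
python3 - <<'E'
from station import sense
from scipy.spatial.transform import Rotation as R
s=sense();print(s['q'],s['tcp_pos']);print(R.from_quat(s['tool_rot']).as_matrix().round(3))
E
```

```text
t: 1.8
tcp_pos: [0.327, -0.276, 0.3084]
tool_rot: [0.879, 0.114, -0.46, 0.06]
force: [-0.1, 0.1, 0.8]
finger_gap: 1.0
gripper_force: 0.0
[-0.56558205  0.55576179  1.57980882 -0.65868488  1.73810444  0.89169338] [ 0.32695208 -0.27600373  0.30837684]
[[ 0.551  0.255 -0.795]
 [ 0.145 -0.967 -0.211]
 [-0.822  0.001 -0.57 ]]
```

The tilted pose is reachable and all joints are well inside their ranges. I'll untilt and go to a lookout near the jug.

```bash
python3 -m crank '[{"dp":[0.3,0.96,0],"angular":[2,-7.6,0]},{"dp":[0.3,0.96,0],"angular":[2,-7.6,0]},{"dp":[0.3,0.96,0],"angular":[2,-7.6,0]},{"dp":[0.3,0.96,0],"angular":[2,-7.6,0]},{"dp":[0.3,0.96,0],"angular":[2,-7.6,0]},{"dp":[0.3,0.96,0],"angular":[2,-7.6,0]},{"dp":[0.3,0.96,0],"angular":[2,-7.6,0]},{"dp":[0.3,0.96,0],"angular":[0,0,3]},{"dp":[0.3,0.96,0],"angular":[0,0,3]},{"dp":[0.3,0.96,0],"angular":[0,0,3]},{"dp":[0.3,0.96,0],"angular":[0,0,3]},{"dp":[0.3,0.96,0],"angular":[0,0,3]},{"dp":[0.3,0.96,0],"angular":[0,0,3]},{"dp":[0.3,0.96,0],"angular":[0,0,3]},{"dp":[0,0,0],"angular":[0,0,0]}]'
python3 - <<'E'
from station import sense,vision
import cv2,numpy as np
from h import *
from scipy.spatial.transform import Rotation as R
s=sense();v=vision.snapshot('wrist')
T=np.eye(4);T[:3,:3]=R.from_quat(s['tool_rot']).as_matrix();T[:3,3]=s['tcp_pos']
v['pose']=T@v['mount'];np.savez('pics/w0.npz',**v);cv2.imwrite('pics/w0.png',v['image'])
print(s['q'],s['tcp_pos'],T.round(3));print(v['mount'].round(3))
t=np.load('pics/top0.npz')
h=ray_z(t,287.3,233.8,.05);a=ray_z(t,240.5,183.4,.094);b=ray_z(t,254.2,173.7,.094)
print('handle',h,a,b,np.linalg.norm(a-b),'len',np.linalg.norm(((a+b)/2-h)[:2]),np.degrees(np.arctan2(*((a+b)/2-h)[1::-1])))
P=cloud(v)
print('table?',np.nanpercentile(P[...,2],[5,25,50,75,95]))
E
```

```text
t: 3.3
tcp_pos: [0.4528, 0.1297, 0.3081]
tool_rot: [0.951, 0.309, 0.0, -0.0]
force: [1.0, -0.5, -0.3]
finger_gap: 1.001
gripper_force: 0.0
[4.03855541e-02 2.42114679e-01 1.72763055e+00 1.21953833e-03
 1.17142666e+00 9.82462954e-01] [0.45284448 0.12970342 0.30805452] [[ 0.809  0.588  0.     0.453]
 [ 0.588 -0.809  0.001  0.13 ]
 [ 0.001 -0.001 -1.     0.308]
 [ 0.     0.     0.     1.   ]]
[[-0.002 -0.948 -0.32   0.083]
 [ 1.    -0.002 -0.     0.   ]
 [-0.    -0.32   0.948 -0.126]
 [ 0.     0.     0.     1.   ]]
handle [0.49859206 0.15910169 0.05      ] [0.6470402  0.29798303 0.094     ] [0.67703105 0.25768705 0.094     ] 0.05023162849199592 len 0.20201833042055686 35.99647940778869
table? [-1.47531763e-03 -5.66171057e-04  2.24296914e-04  6.22075590e-03
  3.66919654e-01]
```

View pics/w0.png

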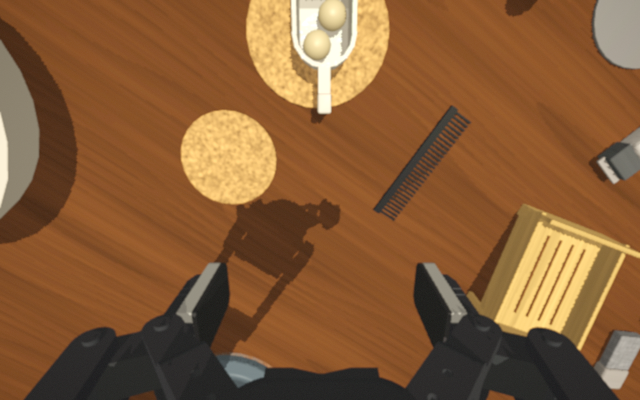

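The wrist view shows the handle bar from (324,68) to (324,112), near vertical in the picture, so the jug heading is about 36°. Mat at (318,37). Now a depth fit on the handle and the mat.

Run:
```python
import numpy as np,cv2
from h import *
v=np.load('pics/w0.npz');P=cloud(v);t=np.load('pics/top0.npz')
w=P[50:118,312:338].reshape(-1,3)
w=w[(w[:,2]>.066)&(w[:,2]<.085)];print(len(w),np.median(w[:,2]))
c=np.cos(np.radians(36));s=np.sin(np.radians(36));R2=np.array([[c,s],[-s,c]])
for px in((324,68),(324,97),(318,112),(330,112)):print(px,P[px[1]-1,px[0]],ray_z(v,*px,.076))
hp=np.array([ray_z(v,u,r,.076)[:2] for u,r in((324,75),(324,105))]);print('hdl dir',np.degrees(np.arctan2(*(hp[1]-hp[0])[::-1])))
w=w@np.eye(3);q=w[:,:2]@R2.T;print('jug frame along/across',np.percentile(q,[2,50,98],axis=0))
print(R2@ray_z(t,287.3,233.8,.05)[:2],R2@((ray_z(t,240.5,183.4,.094)+ray_z(t,254.2,173.7,.094))/2)[:2])
# mat from cork colour in top and wrist
for n,V,box in(('top',t,(180,245,240,302)),('wrist',v,(0,110,240,395))):
    C=cloud(V);r0,r1,c0,c1=box
    hs=cv2.cvtColor(V['image'],cv2.COLOR_BGR2HSV)[r0:r1,c0:c1];m=(hs[...,0]>11)&(hs[...,0]<22)&(hs[...,1]>80)&(hs[...,2]>150)
    m&=(C[r0:r1,c0:c1,2]<.012)
    rr,cc=np.nonzero(m);X=np.array([ray_z(V,a+c0,b+r0,.006)[:2] for a,b in zip(cc,rr)])
    hull=cv2.convexHull((X*1000).astype(np.float32))[:,0]
    A=np.c_[2*hull,np.ones(len(hull))]
    if n=='wrist': hull=hull[[abs(0)==0 for _ in hull]]
    sol=np.linalg.lstsq(A,(hull**2).sum(1),rcond=None)[0];print(n,'mat',sol[:2],'r',np.sqrt(sol[2]+sol[:2]@sol[:2]),cv2.minEnclosingCircle(hull))
```

```text
669 0.07251905076475212
(324, 68) [0.54043306 0.18944654 0.07282805] [0.53948576 0.18878731 0.076     ]
(324, 97) [0.51740584 0.17271147 0.07561793] [0.51659871 0.1721276  0.076     ]
(318, 112) [0.50127201 0.16889845 0.074502  ] [0.5005134  0.16833495 0.076     ]
(330, 112) [0.50882229 0.1585334  0.07519909] [0.50801769 0.15796557 0.076     ]
hdl dir -143.94877108210207
jug frame along/across [[ 0.50481106 -0.17570735]
 [ 0.53107803 -0.16441343]
 [ 0.55347215 -0.15409293]]
[ 0.49688708 -0.16434909] [ 0.69890541 -0.16436151]
top mat [569.87689081 219.24006591] r 86.04096406899669 ((569.596923828125, 219.18850708007812), 87.13428497314453)
wrist mat [566.96603274 215.08382145] r 85.18536133019546 ((568.5272216796875, 209.3009490966797), 95.9998779296875)
```

The two views agree: axis offset within 1 mm, bar top at 75 mm against an expected 76. The grip is at (0.510, 0.167), and TCP height should be about 0.050. Mat centre is about (0.5695, 0.2185), with radius 86 mm. Descend and grip.

```bash
python3 -m crank '[{"dp":[0.48,0.31,-0.96],"angular":[0,0,0]},{"dp":[0.48,0.31,-0.96],"angular":[0,0,0]},{"dp":[0.48,0.31,-0.96],"angular":[0,0,0]},{"dp":[0.48,0.31,-0.96],"angular":[0,0,0]},{"dp":[0,0,-0.95],"angular":[0,0,0]},{"dp":[0,0,-0.95],"angular":[0,0,0]},{"dp":[0,0,-0.95],"angular":[0,0,0]},{"dp":[0,0,-0.95],"angular":[0,0,0]},{"dp":[0,0,-0.5],"angular":[0,0,0]},{"dp":[0,0,-0.45],"angular":[0,0,0]},{"dp":[0,0,0],"angular":[0,0,0]},{"dp":[0,0,0],"angular":[0,0,0]}]'
python3 -m crank '[{"dp":[0,0,0],"angular":[0,0,0]},{"dp":[0,0,0],"angular":[0,0,0]},{"dp":[0,0,0],"angular":[0,0,0]},{"dp":[0,0,0],"angular":[0,0,0]},{"dp":[0,0,0],"angular":[0,0,0]},{"dp":[0,0,0],"angular":[0,0,0]},{"dp":[0,0,0],"angular":[0,0,0]},{"dp":[0,0,0],"angular":[0,0,0]},{"dp":[0,0,0],"angular":[0,0,0]},{"dp":[0,0,0],"angular":[0,0,0]}]' 1 45
```

```text
t: 4.55
tcp_pos: [0.5101, 0.1638, 0.0508]
tool_rot: [0.952, 0.307, 0.0, 0.0]
force: [-0.4, -1.0, 0.9]
finger_gap: 1.002
gripper_force: 0.0
t: 5.55
tcp_pos: [0.5098, 0.1644, 0.0509]
tool_rot: [0.952, 0.307, 0.0, -0.0]
force: [-1.1, 1.1, 6.3]
finger_gap: 0.16
gripper_force: 44.2
```

Grip holds: gap 13.6 mm at 44 N. Lift smoothly, then carry and turn the spout to the tray heading (15°).

```bash
python3 -m crank '[{"dp":[0,0,0.2],"angular":[0,0,0]},{"dp":[0,0,0.5],"angular":[0,0,0]},{"dp":[0,0,0.8],"angular":[0,0,0]},{"dp":[0,0,0.9],"angular":[0,0,0]},{"dp":[0,0,0.9],"angular":[0,0,0]},{"dp":[0,0,0.9],"angular":[0,0,0]},{"dp":[0,0,0.9],"angular":[0,0,0]},{"dp":[0,0,0.9],"angular":[0,0,0]},{"dp":[0,0,0.6],"angular":[0,0,0]},{"dp":[0,0,0.3],"angular":[0,0,0]},{"dp":[0,0,0.1],"angular":[0,0,0]},{"dp":[0,0,0],"angular":[0,0,0]}]'
python3 -m crank '[{"dp":[-0.1,-0.25,0],"angular":[0,0,-0.5]},{"dp":[-0.2,-0.5,0],"angular":[0,0,-1]},{"dp":[-0.4,-0.85,0],"angular":[0,0,-1.2]},{"dp":[-0.4,-0.9,0],"angular":[0,0,-1.2]},{"dp":[-0.4,-0.9,0],"angular":[0,0,-1.2]},{"dp":[-0.4,-0.9,0],"angular":[0,0,-1.2]},{"dp":[-0.4,-0.9,0],"angular":[0,0,-1.2]},{"dp":[-0.4,-0.9,0],"angular":[0,0,-1.2]},{"dp":[-0.4,-0.9,0],"angular":[0,0,-1.2]},{"dp":[-0.4,-0.9,0],"angular":[0,0,-1.2]},{"dp":[-0.4,-0.9,0],"angular":[0,0,-1.2]},{"dp":[-0.4,-0.9,0],"angular":[0,0,-1.2]},{"dp":[-0.4,-0.9,0],"angular":[0,0,-1.2]},{"dp":[-0.4,-0.9,0],"angular":[0,0,-1.2]},{"dp":[-0.4,-0.9,0],"angular":[0,0,-1.2]},{"dp":[-0.4,-0.9,0],"angular":[0,0,-1.2]},{"dp":[-0.4,-0.9,0],"angular":[0,0,-1.2]},{"dp":[-0.3,-0.6,0],"angular":[0,0,-1.2]},{"dp":[-0.2,-0.3,0],"angular":[0,0,-1.2]},{"dp":[0,0,0],"angular":[0,0,0]}]'
python3 - <<'E'
from station import sense,vision
import cv2
from scipy.spatial.transform import Rotation as R
s=sense();print(s['q'],s['gripper_force']);print(R.from_quat(s['tool_rot']).as_matrix().round(3))
a=vision.snapshot('top')['image'][150:310,300:500];b=vision.snapshot('side')['image'][100:340,180:420]
import numpy as np
cv2.imwrite('pics/c2.png',np.hstack([cv2.resize(a,(440,352)),cv2.resize(b,(352,352))]))
E
```

```text
t: 6.75
tcp_pos: [0.5094, 0.1641, 0.26]
tool_rot: [0.952, 0.307, -0.001, -0.0]
force: [0.8, 0.7, -2.7]
finger_gap: 0.159
gripper_force: 43.9
t: 8.75
tcp_pos: [0.3047, -0.2895, 0.2603]
tool_rot: [0.993, 0.119, -0.0, -0.0]
force: [0.5, -0.3, -2.2]
finger_gap: 0.157
gripper_force: 44.0
[-1.02692799e+00  2.33427865e-01  1.90303578e+00 -3.87839314e-04
  1.00581119e+00  3.05811029e-01] 43.973132371902466
[[ 0.972  0.236 -0.001]
 [ 0.236 -0.972  0.   ]
 [-0.001 -0.001 -1.   ]]
```

View pics/c2.png

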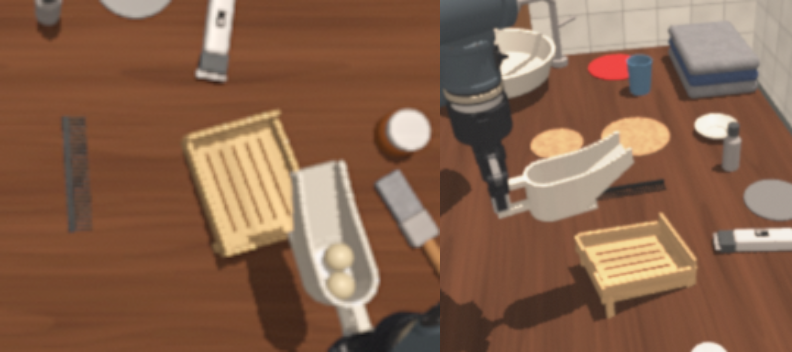

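Top: the jug, with both soaps at its back (near (340,270) in the crop), is held level over the uphill half of the tray; side view agrees. Heading is 13.7°, so I'll trim it to 15° and onto the tray axis. Then I'll lean it to 28°, still below the rolling angle, and lower the lip to just above the uphill wall.

```bash
python3 -m crank '[{"dp":[0,0.12,0],"angular":[0,0,0.7]},{"dp":[0,0.12,0],"angular":[0,0,0.7]},{"dp":[0,0,0],"angular":[0,0,0]},{"dp":[0,0,0],"angular":[0,0,0]},{"dp":[-0.1,-0.03,-0.4],"angular":[-1,3.9,0]},{"dp":[-0.1,-0.03,-0.4],"angular":[-1,3.9,0]},{"dp":[-0.1,-0.03,-0.4],"angular":[-1,3.9,0]},{"dp":[-0.1,-0.03,-0.4],"angular":[-1,3.9,0]},{"dp":[-0.1,-0.03,-0.4],"angular":[-1,3.9,0]},{"dp":[-0.1,-0.03,-0.4],"angular":[-1,3.9,0]},{"dp":[-0.1,-0.03,-0.4],"angular":[-1,3.9,0]},{"dp":[0,0,0],"angular":[0,0,0]},{"dp":[0,0,0],"angular":[0,0,0]},{"dp":[0,0,0],"angular":[0,0,0]}]'
python3 - <<'E'
from station import sense,vision
import cv2,numpy as np
from h import *
from scipy.spatial.transform import Rotation as R
s=sense();M=R.from_quat(s['tool_rot']).as_matrix();print(s['q'],M.round(3))
# tool: x=jug x, -z=jug z
print('lip pred',s['tcp_pos']+M@np.array([.1915,0,-.02]),'lip corner',s['tcp_pos']+M@np.array([.1915,0,-.043]))
v=vision.snapshot('side');np.savez('pics/s3.npz',**v)
def proj(p):
    c=np.linalg.inv(v['pose'])@np.r_[p,1];return (v['mtx']@c[:3]/c[2])[:2].round(1)
for y in(.0245,-.0245):print('corner px',proj(s['tcp_pos']+M@np.array([.1915,y,-.043])))
cv2.imwrite('pics/s3.png',cv2.resize(v['image'][150:330,190:400],(700,600),interpolation=cv2.INTER_CUBIC))
E
```

```text
t: 10.25
tcp_pos: [0.2852, -0.2881, 0.1772]
tool_rot: [0.962, 0.128, -0.241, 0.029]
force: [0.1, 0.2, -2.1]
finger_gap: 0.155
gripper_force: 44.4
[-0.78456856  0.50976246  1.87679097 -0.47982828  1.0717873   0.82116125] [[ 0.851  0.261 -0.456]
 [ 0.233 -0.965 -0.118]
 [-0.471 -0.006 -0.882]]
lip pred [ 0.45726902 -0.24109692  0.104731  ] lip corner [ 0.46775026 -0.23838741  0.12502392]
corner px [303.1 261.8]
corner px [295.5 249.4]
```

View pics/s3.png

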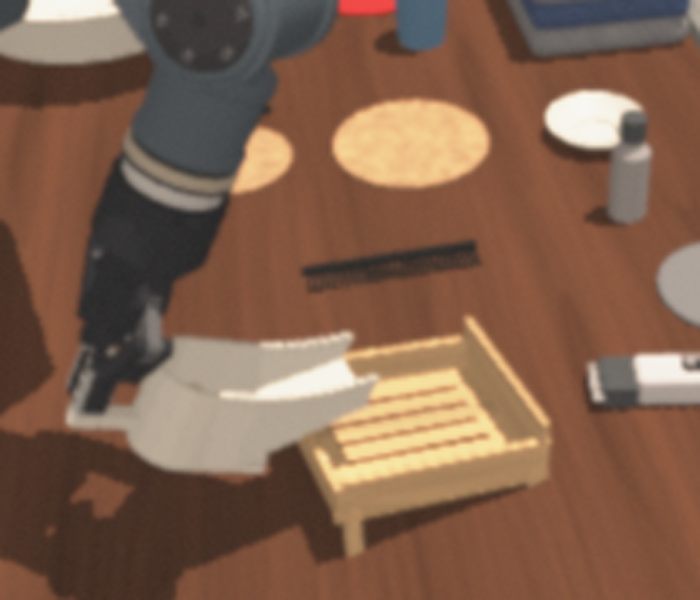

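The lip corners show at (303,263) and (295,250), within 2 px of the prediction, so the jug hasn't slipped. The lip is inside the uphill end at z ≈ 0.10. Now tip slowly about the lip.

```bash
python3 -m crank '[{"dp":[0.09,0.024,0.18],"angular":[-0.52,1.93,0]},{"dp":[0.09,0.024,0.18],"angular":[-0.52,1.93,0]},{"dp":[0.09,0.024,0.18],"angular":[-0.52,1.93,0]},{"dp":[0.055,0.015,0.09],"angular":[-0.26,0.966,0]},{"dp":[0.055,0.015,0.09],"angular":[-0.26,0.966,0]},{"dp":[0.055,0.015,0.09],"angular":[-0.26,0.966,0]},{"dp":[0.055,0.015,0.09],"angular":[-0.26,0.966,0]},{"dp":[0.055,0.015,0.09],"angular":[-0.26,0.966,0]},{"dp":[0.055,0.015,0.09],"angular":[-0.26,0.966,0]},{"dp":[0.065,0.017,0.085],"angular":[-0.26,0.966,0]},{"dp":[0.065,0.017,0.085],"angular":[-0.26,0.966,0]},{"dp":[0.065,0.017,0.085],"angular":[-0.26,0.966,0]},{"dp":[0.065,0.017,0.085],"angular":[-0.26,0.966,0]},{"dp":[0.065,0.017,0.085],"angular":[-0.26,0.966,0]},{"dp":[0.065,0.017,0.085],"angular":[-0.26,0.966,0]},{"dp":[0,0,0],"angular":[0,0,0]},{"dp":[0,0,0],"angular":[0,0,0]}]'
python3 -m crank '[{"dp":[0.145,0.04,0.155],"angular":[-0.52,1.93,0]},{"dp":[0.145,0.04,0.155],"angular":[-0.52,1.93,0]},{"dp":[0.145,0.04,0.155],"angular":[-0.52,1.93,0]},{"dp":[0.16,0.043,0.15],"angular":[-0.52,1.93,0]},{"dp":[0.16,0.043,0.15],"angular":[-0.52,1.93,0]},{"dp":[0,0,0],"angular":[0,0,0]},{"dp":[0,0,0],"angular":[0,0,0]},{"dp":[0,0,0],"angular":[0,0,0]},{"dp":[0,0,0],"angular":[0,0,0]},{"dp":[0,0,0],"angular":[0,0,0]},{"dp":[0,0,0],"angular":[0,0,0]},{"dp":[0,0,0],"angular":[0,0,0]},{"dp":[0,0,0],"angular":[0,0,0]},{"dp":[0,0,0],"angular":[0,0,0]},{"dp":[0,0,0],"angular":[0,0,0]}]'
python3 - <<'E'
from station import sense,vision
import cv2,numpy as np
v=vision.snapshot('side')
cv2.imwrite('pics/s4.png',cv2.resize(v['image'][150:330,190:400],(700,600),interpolation=cv2.INTER_CUBIC))
E
```

```text
t: 12.0
tcp_pos: [0.3147, -0.2798, 0.2242]
tool_rot: [0.912, 0.122, -0.389, 0.048]
force: [0.5, -0.1, -3.1]
finger_gap: 0.158
gripper_force: 44.5
t: 13.5
tcp_pos: [0.3373, -0.2737, 0.2473]
tool_rot: [0.875, 0.116, -0.467, 0.058]
force: [-0.3, -0.9, -2.4]
finger_gap: 0.156
gripper_force: 44.5
```

View pics/s4.png

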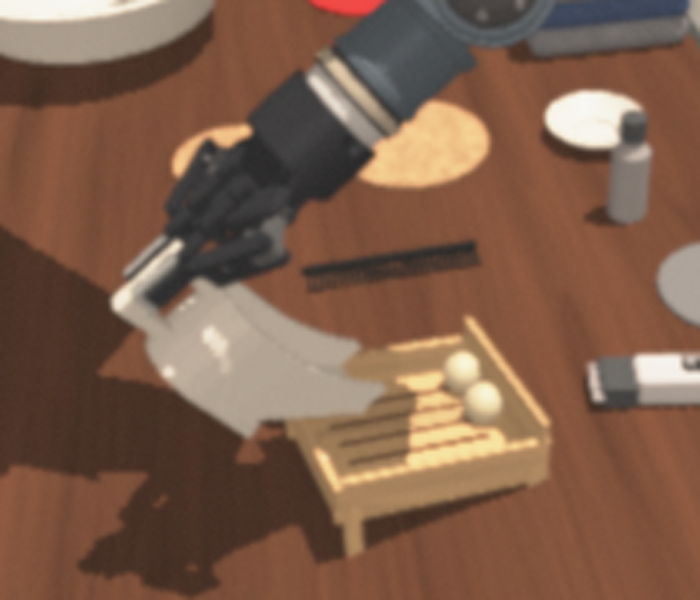

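Both soaps lie side by side at the back stop (at (462,370) and (483,403) in the crop). Raise, untilt and carry the jug back above the mat.

```bash
python3 -m crank '[{"dp":[0,0,0.3],"angular":[0,0,0]},{"dp":[0,0,0.5],"angular":[0.9,-3.4,0]},{"dp":[0,0,0.2],"angular":[1.81,-6.76,0]},{"dp":[0,0,0],"angular":[1.81,-6.76,0]},{"dp":[0,0,0],"angular":[1.81,-6.76,0]},{"dp":[0,0,0],"angular":[1.81,-6.76,0]},{"dp":[0,0,0],"angular":[1.81,-6.76,0]},{"dp":[0,0,0],"angular":[1.81,-6.76,0]},{"dp":[0,0,0],"angular":[1.81,-6.76,0]},{"dp":[0,0,0],"angular":[0.9,-3.4,0]},{"dp":[0,0,0],"angular":[0,0,0]}]'
python3 -m crank '[{"dp":[0.15,0.4,0],"angular":[0,0,0.5]},{"dp":[0.3,0.8,0],"angular":[0,0,1]},{"dp":[0.33,0.9,0],"angular":[0,0,1.3]},{"dp":[0.33,0.9,0],"angular":[0,0,1.3]},{"dp":[0.33,0.9,0],"angular":[0,0,1.3]},{"dp":[0.33,0.9,0],"angular":[0,0,1.3]},{"dp":[0.33,0.9,0],"angular":[0,0,1.3]},{"dp":[0.33,0.9,0],"angular":[0,0,1.3]},{"dp":[0.33,0.9,0],"angular":[0,0,1.3]},{"dp":[0.33,0.9,0],"angular":[0,0,1.3]},{"dp":[0.33,0.9,0],"angular":[0,0,1.3]},{"dp":[0.33,0.9,0],"angular":[0,0,1.3]},{"dp":[0.33,0.9,0],"angular":[0,0,1.3]},{"dp":[0.33,0.9,0],"angular":[0,0,1.3]},{"dp":[0.33,0.9,0],"angular":[0,0,1.3]},{"dp":[0.33,0.9,0],"angular":[0,0,1.3]},{"dp":[0.33,0.9,0],"angular":[0,0,1.3]},{"dp":[0.2,0.4,0],"angular":[0,0,0.5]},{"dp":[0,0,0],"angular":[0,0,0]},{"dp":[0,0,0],"angular":[0,0,0]}]'
python3 - <<'E'
from station import sense
from scipy.spatial.transform import Rotation as R
import numpy as np
s=sense();M=R.from_quat(s['tool_rot']).as_matrix();p=np.array(s['tcp_pos']);print(M.round(3),p)
print('yaw',np.degrees(np.arctan2(M[1,0],M[0,0])),'fix rotvec deg',np.degrees(np.cross(M[:,2],[0,0,-1])))
o=p+.0815*M[:,0]
print('need dp',(np.array([.5695,.2185])-o[:2])/.03,'dz to z .0515',(.0515-p[2])/.03)
E
```

```text
t: 14.65
tcp_pos: [0.3352, -0.2735, 0.278]
tool_rot: [0.991, 0.132, -0.002, -0.002]
force: [0.6, -0.4, -1.4]
finger_gap: 0.156
gripper_force: 44.4
t: 16.65
tcp_pos: [0.5043, 0.1794, 0.2768]
tool_rot: [0.949, 0.316, -0.003, -0.001]
force: [0.9, 0.1, -2.1]
finger_gap: 0.163
gripper_force: 44.4
[[ 0.8    0.6   -0.007]
 [ 0.6   -0.8    0.   ]
 [-0.005 -0.004 -1.   ]] [0.5043014  0.17937202 0.27679085]
yaw 36.857120544877674 fix rotvec deg [-0.01827864 -0.39231194 -0.        ]
need dp [-0.00037969 -0.32522666] dz to z .0515 -7.509695030512527
```

```bash
python3 -m crank '[{"dp":[0,-0.16,-0.3],"angular":[0,-0.4,0]},{"dp":[0,-0.16,-0.6],"angular":[0,0,0]},{"dp":[0,0,-0.9],"angular":[0,0,0]},{"dp":[0,0,-0.95],"angular":[0,0,0]},{"dp":[0,0,-0.95],"angular":[0,0,0]},{"dp":[0,0,-0.95],"angular":[0,0,0]},{"dp":[0,0,-0.9],"angular":[0,0,0]},{"dp":[0,0,-0.7],"angular":[0,0,0]},{"dp":[0,0,-0.5],"angular":[0,0,0]},{"dp":[0,0,-0.3],"angular":[0,0,0]},{"dp":[0,0,-0.1],"angular":[0,0,0]},{"dp":[0,0,0],"angular":[0,0,0]},{"dp":[0,0,0],"angular":[0,0,0]}]'
python3 - <<'E'
from station import sense,vision
import cv2,numpy as np
from h import *
from scipy.spatial.transform import Rotation as R
s=sense();M=R.from_quat(s['tool_rot']).as_matrix();p=np.array(s['tcp_pos'])
print('yaw',np.degrees(np.arctan2(M[1,0],M[0,0])),'fix',np.degrees(np.cross(M[:,2],[0,0,-1])),'origin',p+M@[.0815,0,.045])
T=np.eye(4);T[:3,:3]=M;T[:3,3]=p
t=vision.snapshot('top');w=vision.snapshot('wrist');w['pose']=T@w['mount']
for n,v in(('top',t),('wrist',w)):
    for q in([.1915,.0245,-.043],[.1915,-.0245,-.043]):
        c=np.linalg.inv(v['pose'])@np.r_[p+M@q,1];print(n,'corner px',(v['mtx']@c[:3]/c[2])[:2].round(1))
a=cv2.resize(t['image'][155:255,220:320],(400,400),interpolation=cv2.INTER_CUBIC)
b=cv2.resize(w['image'],(640,400))[:, 120:520]
cv2.imwrite('pics/c5.png',np.hstack([a,b]))
E
```

```text
t: 17.95
tcp_pos: [0.5058, 0.1695, 0.0635]
tool_rot: [0.949, 0.315, 0.002, -0.0]
force: [0.2, -0.5, -1.9]
finger_gap: 0.159
gripper_force: 44.4
yaw 36.76305164272306 fix [-0.10657256  0.21622834  0.        ] origin [0.57127428 0.21836921 0.01888537]
top corner px [251.2 173.7]
top corner px [237.7 183.3]
wrist corner px [ 500.2 -765.4]
wrist corner px [ 134.7 -764.3]
```

View pics/c5.png

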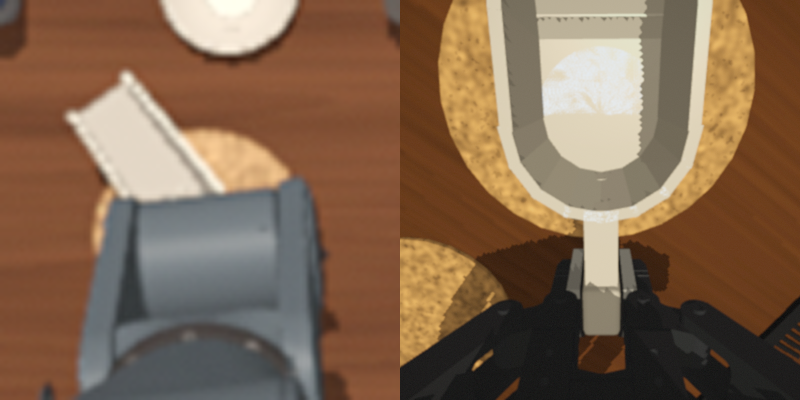

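The lip corners are where predicted ((251.7,173.7) and (238.2,184)). In the wrist view the mat is symmetric about the jug, and the jug is empty. The jug is about 12 mm above the mat, so I'll set it down gently.

```bash
python3 -m crank '[{"dp":[-0.03,0,-0.15],"angular":[0,0.2,0]},{"dp":[0,0,-0.15],"angular":[0,0,0]},{"dp":[0,0,-0.07],"angular":[0,0,0]},{"dp":[0,0,0],"angular":[0,0,0]},{"dp":[0,0,0],"angular":[0,0,0]}]'; python3 -m crank '[{"dp":[0,0,-0.04],"angular":[0,0,0]},{"dp":[0,0,0],"angular":[0,0,0]},{"dp":[0,0,0],"angular":[0,0,0]}]'
```

```text
t: 18.55
tcp_pos: [0.5042, 0.1697, 0.0515]
tool_rot: [0.949, 0.316, -0.0, -0.001]
force: [-0.3, 0.1, -3.4]
finger_gap: 0.159
gripper_force: 44.5
t: 18.85
tcp_pos: [0.5044, 0.1697, 0.051]
tool_rot: [0.949, 0.316, -0.0, -0.001]
force: [-2.1, -0.6, 4.6]
finger_gap: 0.158
gripper_force: 45.3
```

Contact is shown by the upward force of 4.6 N. Release, then go straight up.

```bash
python3 -m crank '[{"dp":[0,0,0],"angular":[0,0,0]},{"dp":[0,0,0],"angular":[0,0,0]},{"dp":[0,0,0],"angular":[0,0,0]},{"dp":[0,0,0],"angular":[0,0,0]},{"dp":[0,0,0],"angular":[0,0,0]},{"dp":[0,0,0],"angular":[0,0,0]},{"dp":[0,0,0],"angular":[0,0,0]},{"dp":[0,0,0],"angular":[0,0,0]}]' 0
python3 -m crank '[{"dp":[0,0,0.2],"angular":[0,0,0]},{"dp":[0,0,0.5],"angular":[0,0,0]},{"dp":[0,0,0.9],"angular":[0,0,0]},{"dp":[0,0,0.9],"angular":[0,0,0]},{"dp":[0,0,0.9],"angular":[0,0,0]},{"dp":[0,0,0.9],"angular":[0,0,0]},{"dp":[-0.5,-0.5,0.9],"angular":[0,0,0]},{"dp":[-0.5,-0.5,0.9],"angular":[0,0,0]},{"dp":[-0.6,-0.6,0.5],"angular":[0,0,0]},{"dp":[-0.6,-0.6,0],"angular":[0,0,0]},{"dp":[-0.6,-0.6,0],"angular":[0,0,0]},{"dp":[-0.3,-0.3,0],"angular":[0,0,0]},{"dp":[0,0,0],"angular":[0,0,0]},{"dp":[0,0,0],"angular":[0,0,0]}]'
python3 - <<'E'
from station import sense,vision
import cv2,numpy as np
from h import *
t=vision.snapshot('top');s=vision.snapshot('side')
np.savez('pics/t6.npz',**t)
a=cv2.resize(t['image'][155:255,220:320],(400,400),interpolation=cv2.INTER_CUBIC)
b=cv2.resize(s['image'][130:330,240:440],(400,400),interpolation=cv2.INTER_CUBIC)
cv2.imwrite('pics/c6.png',np.hstack([a,b]))
E
```

```text
t: 19.65
tcp_pos: [0.5044, 0.1697, 0.0505]
tool_rot: [0.949, 0.315, -0.0, -0.001]
force: [0.6, 0.1, -0.5]
finger_gap: 0.998
gripper_force: 0.0
t: 21.05
tcp_pos: [0.4122, 0.0768, 0.2488]
tool_rot: [0.949, 0.315, 0.001, -0.001]
force: [0.6, 1.1, 0.9]
finger_gap: 1.001
gripper_force: 0.0
```

View pics/c6.png

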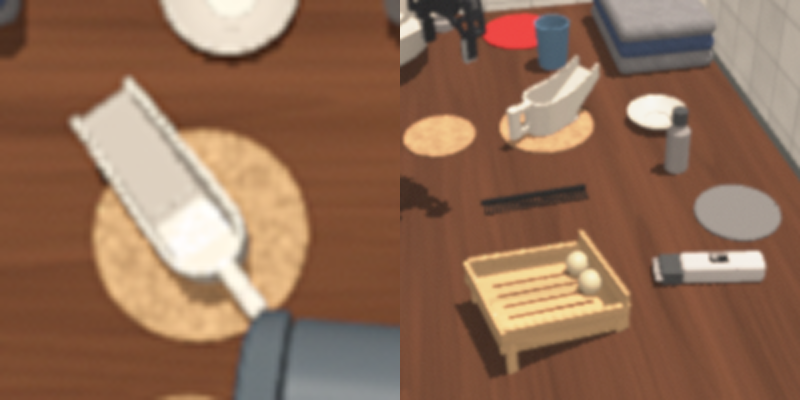

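The jug stands upright and empty on the mat, and both soaps rest at the stop (about (577,263) and (590,282)). One check of the centring, then hand in if it's within 6 mm.

Run:
```python
import numpy as np
from h import *
from station import order
t=np.load('pics/t6.npz')
a=ray_z(t,239,185.25,.094);b=ray_z(t,252.25,175.25,.094);m=(a+b)/2
d=(b-a)[:2];n=np.array([-d[1],d[0]]);n/=np.linalg.norm(n)
if n[0]<0:n=-n
o=m[:2]-.11*n;e=np.hypot(*(o-[.5695,.2185]))
print(o,np.degrees(np.arctan2(n[1],n[0])),e)
if e<.006:print(order.sign_off())
```

```text
[0.57065578 0.21443211] 38.46756785814809 0.004228897484454772
the job is handed in; nothing more can be done
None
```

The job is handed in: both soaps were poured into the tray and rest side by side against its back stop, and the empty jug stands upright and released about 4 mm from the middle of its cork mat, at 21 s of the 59 s allowed.

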